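# Clamp a rock core plug between the transducers of an ultrasonic velocity cradle

### The job

Set up the rock core plug in the ultrasonic cradle for a velocity reading. Loosen the black wing screw on the sliding transducer's collar first, then slide the collar along its rod so that the sprung face pushes the plug up against the fixed transducer and is itself pressed in by about a millimetre, a light pressure of some 7 newtons that must never become a hard squeeze. Tighten the wing screw again while you keep that pressure, so that the plug stays lightly clamped when you let go, and leave the things around the cradle where they are.

Things in the scene. Friction and masses are not known exactly. Their poses are not given: they have to be found in the camera images.
- cradle: grey base plate 132 x 276 x 12 mm fixed on the desk, with an aluminium V bed (axis at x = -25 mm, z = 35 mm), a steel rod of 14 mm diameter behind it (axis at x = 45 mm, z = 46 mm, in two posts 63 mm high) and the fixed transducer in a bracket 60 mm high at the +y end. Origin under the base's middle, z up; +y runs along rod and bed, from the sliding to the fixed transducer
- bracket (a point): on the bed's axis, at the inner (-y) side of the fixed transducer's bracket, 18 mm thick; axes as the cradle's. The fixed transducer (25 mm diameter, white face looking along -y) is clamped in this bracket and does not move; its face stands 4 to 30 mm out from this point towards -y, differently each time, not measured
- carriage: steel collar (36 mm diameter, 26 mm long) keyed on the rod, with an arm to the sliding transducer. Origin: centre of its white sprung face, not pressed in; axes as the cradle's; closes to +y. Collar middle and screw at x = 70, y = -26 mm. Loose, it slides with 1.5 to 3 N. The face gives from 3 N, plus 4 N per mm, to 4 mm at most, and pushes the collar back unless the screw is tight
- wing (a point): middle of the top of the black wing screw's head, 98 mm above the desk. The head is a flat upright wing, 34 mm long, 9 mm thick, 22 mm high (76 to 98 mm above the desk; the 18 mm wide steel boss below it ends at 69 mm). y runs along the wing's length, x through its thickness, z up. It rides on the collar
- clamp_screw (a joint): wing screw's angle in rad: 0 to 0.12 is tight (as found); it grows as the screw is loosened, anticlockwise seen from above. The tip leaves the rod at about 0.8 (above that the collar slides freely, below 0.3 it is held fast, to 15 N or more); it turns on to 2.6 and stops at -0.15. Turning takes 0.1 to 0.4 N m. At 0 the wing stands 0.35 rad anticlockwise from the rod's direction
- plug: banded tan rock core plug, a cylinder of 30 mm diameter, sawn to some 50 to 56 mm (not measured), 80 to 110 g, lying loose in the V bed between the two faces, 4 to 45 mm short of the fixed one. Origin on its axis, within 2 mm of its middle; y along its axis, towards the fixed transducer
- jar_white: bystander: small glass sample jar with white lid, 34 mm diameter, 50 mm high; origin under its middle
- sample_tin: bystander: round grey sample tin, 58 mm diameter, 38 mm high; origin under its middle
- vial_blue: bystander: small vial with blue cap, 22 mm diameter, 45 mm high; origin under its middle
- caliper: bystander: steel vernier caliper lying flat, 76 x 216 x 7 mm; origin under its middle
There are look-alikes about, which are no part of the job. What is shaped like the plug but green is not meant.

How it is judged:
On the way, in this order (a step that is already met when the one before it is completed fails the run):
1. the wing screw is loosened (turned to more than 0.7 rad) with the collar still where it stood (within 4 mm) (value of joint clamp_screw above 0.7 rad and distance of carriage from where it was at the start of the episode below 0.004 m), for 0.1 s.
2. with the screw still loose (over 0.5 rad) the sliding transducer presses the plug with 4 to 11 N (value of joint clamp_screw above 0.5 rad and contact force between carriage and plug between 4 and 11 N), for 0.2 s.
At the end, for the whole second after the job is handed in: the wing screw is tight (under 0.3 rad) and, with nothing touching it, the sliding transducer presses the plug with 4.8 to 9.4 N (its sprung face in by about 0.5 to 1.6 mm; only the fixed transducer can bear that), the plug at rest and lying along the bed within 0.05 rad (value of joint clamp_screw below 0.3 rad and contact force between carriage and plug between 4.8 and 9.4 N and linear speed of plug below 0.005 m/s and angle between the y axis of plug and the y axis of cradle, either way round below 0.05 rad).
It fails at once if the plug squeezed with more than 14 N (contact force between carriage and plug above 14 N).
It fails at once if a bystander (jar, tin, vial, caliper) pushed more than 15 mm (distance of any of jar_white, sample_tin, vial_blue, caliper from where it was at the start of the episode above 0.015 m).
It also fails if it takes over 64 s, if anything falls off the work surface, if the arm or the gripper's body presses on something with over 40 N, if the wrist force passes 120 N, or if a joint passes its speed limit or range.

### The arm

A 6-joint arm with a two-finger parallel gripper is mounted at the origin on a cart in front of the work surface, level with it; the furniture and walls round the work are solid. World frame = base frame: x ahead of the robot, y to its left, z up, the work surface at z = 0. Lengths are in m, angles in rad, forces in N, time in s.
With the tool pointing down it reaches from about 0.325 to 0.925 m from the base axis. Payload 3.1 kg.
Tool frame: the origin (TCP) lies on the mounting face of the last link; the fingertips stand 173 mm ahead of it and the grasp point (between the pads) lies 155 mm ahead of it; x points along the fingers, y is the direction in which the jaws open and shut, and the axes are right-handed (so a half turn about x gives the same grasp; the last joint's range is limited). The gripper opens to 85 mm and grips with 20 to 120 N. Pads are 22 mm wide; open, the fingers measure 114 mm over their backs; the gripper's body (76 mm by 85 mm) begins 54 mm behind the grasp point. The pads swing forward as they close: fully open they stand 13 mm farther back than shut.
Start: joints at [1.08, 0.217, 1.613, -0, 1.311, -0.112], TCP at [0.231, 0.581, 0.405] pointing down, gripper open.
Joint ranges: [-2.75, 2.75], [-0.78, 2.1], [0.31, 2.55], [-1.13, 4.27], [0.13, 2.63], [-2.58, 2.58]. Speed limits (rad/s): [2.79, 2.79, 3.14, 3.14, 3.14, 3.14].

### API

Orientations are given as a rotation vector (axis times angle).
In Python, from rig import telemetry, viewer, bot gives the robot as it stands. The module is installed in compiled form; this text tells all that it offers.
- The arm moves only by the tool carry_out, never from a script. Its argument "series" is a list of rows, each a list of 4 numbers: the shift along the tool's x, y, z in m, then the turn about the tool's x in degrees. A call has 1 to 10 rows; each row shifts and turns the commanded pose from where the row before left it, along the tool's axes as they then stand; what a row does not reach is not made up. A row lasts 1/12 s, in which the tool goes at most 41.7 mm and 7.16 degrees, less where a joint would pass 70% of its speed; a pose out of reach is approached as far as the arm can. A call with a gripper value outside its range is refused whole. "hand" is the opening, from -1 (shut) to 1 (fully open), set as the call begins (left out, the last holds). The fingers move at their own pace and stop on an object; "grip_force" is the grip in N (left out, the last holds). Time passes only in rows, so rows that do not move let the fingers close. It gives the time, the measured TCP pose, the force and the opening at its end, in the units of the state.
- telemetry.observe(): the state, without advancing time (a new reading comes with each control period).
- viewer.camera(name): name is "side" or "top" or "wrist"; returns a dict with "img" (420x560x3 uint8, blue, green, red), "z_map" (420x560 float32, m along the optical axis (not along the pixel's ray), 0 where there is no reading), "fx", "fy", "cx", "cy" (pixels), "world_to_cam" (4x4, takes a point from world to camera coordinates). Camera axes: x right, y up, looking along -z (the intrinsics and any distortion apply to the point x, -y, -z); pixel columns grow to the right and rows downward; lengths in m; the calibration is good to about 2 mm. The wrist camera is an equidistant fisheye: a pixel r from the principal point sees the ray r / f radians off the axis. A picture is of the moment at which its call begins.
- bot.job_done(): hands the job in, once; it reports no verdict.
The state is a dict: "t": time; "joints": joint angles; "joint_velocities": joint speeds; "tau": joint torques, N m; "tool_pos": TCP position; "tcp_rot": TCP orientation; "wrist_force": force on the tool from outside, world axes, zero at the start; "ft_torque": the same for the moment, N m; "grip_width": finger opening in m.
Only numpy, scipy, OpenCV 4.12 (cv2) and the standard library are available. Lean on these libraries where they do the work, as an engineer would, in place of code of your own. Each camera call takes 0.05 s, during which the arm holds its last target. There are 200 camera calls.

## Working session

There is one attempt and no reset: what is moved stays moved. The work goes in short steps, Python scripts to look and compute and a tool call to move; the robot and the scene stay as the last step left them, time stands still between calls to the robot, and variables do not carry over. Pictures are saved under pics/ and viewed, about 8 in all and at most 12, crops included, and the job is handed in when it is done.

Besides the shell and the picture viewer there is one more tool, called after "Request:" as name(argument=value, ...) on one line, values as JSON. carry_out: Moves the arm, as the interface text tells. Its arguments: {"type":"object","properties":{"series":{"type":"array"},"hand":{"type":"number"},"grip_force":{"type":"number"}},"required":["series"]}

```bash
mkdir -p pics; cat > h.py <<'E'
import numpy as np, cv2
from scipy.spatial.transform import Rotation as R
from rig import telemetry, viewer, bot
def px2w(c,u,v,z=None,d=None):
    """pixel -> world; at world height z, or with depth map"""
    T=np.linalg.inv(c["world_to_cam"]); a=(u-c["cx"])/c["fx"]; b=(v-c["cy"])/c["fy"]
    ray=np.array([a,-b,-1.0])
    o=T[:3,3]; r=T[:3,:3]@ray
    if z is not None: s=(z-o[2])/r[2]
    else: s=d if d is not None else c["z_map"][int(round(v)),int(round(u))]
    return o+s*r
def w2px(c,p):
    q=c["world_to_cam"]@np.append(p,1); return c["cx"]+c["fx"]*q[0]/-q[2], c["cy"]+c["fy"]*-q[1]/-q[2]
E
python3 - <<'E'
from h import *
import pickle
s=telemetry.observe(); print(s)
for n in("top","side"):
    c=viewer.camera(n); pickle.dump(c,open(n+".pkl","wb")); cv2.imwrite(f"pics/{n}0.png",c["img"])
    print(n,c["fx"],c["fy"],c["cx"],c["cy"],np.round(c["world_to_cam"],3).tolist(), [k for k in c])
E
```

```text
{'t': 0.0, 'joints': array([ 1.07980682e+00,  2.17751673e-01,  1.61497844e+00, -1.44763063e-06,
        1.31129251e+00, -1.12201444e-01]), 'joint_velocities': array([-0.00122577, -0.00296025,  0.00218386, -0.00103883,  0.0004674 ,
        0.00090276]), 'tau': array([-2.74384383e-04, -3.96843696e+01, -3.03857231e+01, -1.88302879e-04,
        9.60409379e-03,  1.32469054e-05]), 'tool_pos': array([0.2309039 , 0.58033301, 0.40334617]), 'tcp_rot': array([ 0.29537473,  1.55101203, -0.29903838]), 'wrist_force': array([ 0.10807407, -0.23403413,  0.12146564]), 'ft_torque': array([-0.06976146,  0.04740295, -0.00390034]), 'grip_width': 0.0853862575173486}
top 486.15157914797766 486.15157914797766 272.8722126516978 207.37601956237964 [[-0.022, -0.999, -0.027, 0.206], [0.995, -0.025, 0.097, -0.492], [-0.098, -0.024, 0.995, -1.285], [0.0, 0.0, 0.0, 1.0]] ['img', 'z_map', 'fx', 'fy', 'cx', 'cy', 'world_to_cam']
side 435.0550648487725 435.0550648487725 287.8113703158338 204.1543254380575 [[0.916, -0.4, -0.012, -0.355], [0.252, 0.554, 0.793, -0.281], [-0.311, -0.73, 0.609, -0.689], [0.0, 0.0, 0.0, 1.0]] ['img', 'z_map', 'fx', 'fy', 'cx', 'cy', 'world_to_cam']
```

View pics/top0.png

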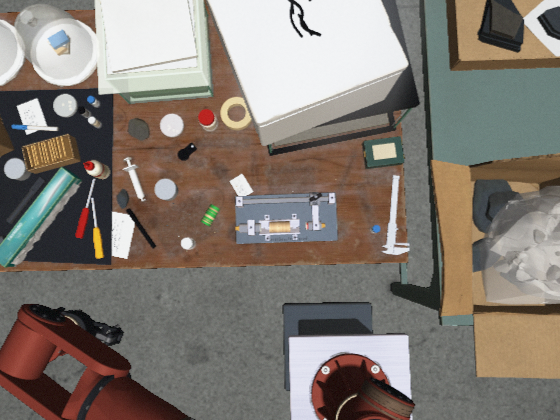

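View pics/side0.png

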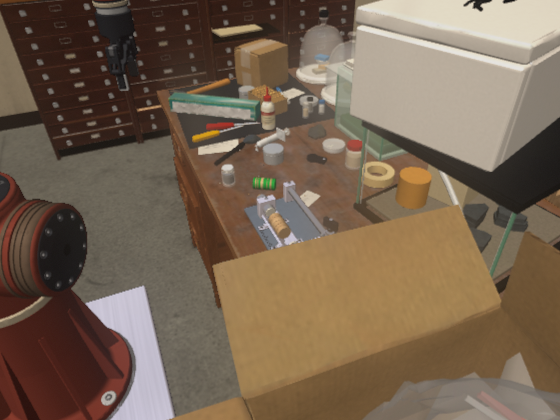

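The top view shows the cradle at px (235–337, 193–243). Its rod is on the far side, the fixed bracket is at the left (240,228) and the carriage with the black wing is near (316,197). The banded tan plug is at (280,227). The green look-alike is at (210,214), with other cylinders at (187,243) and (165,188). The side view shows the same layout, with the plug at (279,224). Next I'll take a close crop.

```bash
python3 - <<'E'
from h import *
import pickle
c=pickle.load(open("top.pkl","rb"))
x0,y0=228,182
im=cv2.resize(c["img"][y0:y0+70,x0:x0+116],None,fx=6.8,fy=6.8,interpolation=cv2.INTER_CUBIC)
cv2.imwrite("pics/crop1.png",im)
for n,u,v,z in[("bl",235.5,243,.012),("br",338,240,.012),("tl",235.5,194,.012),("tr",336,192,.012),("plug",280,227,.05),("wing",315,197,.098)]:
    print(n,px2w(c,u,v,z).round(4),px2w(c,u,v).round(4))
E
```

```text
bl [0.4036 0.2984 0.012 ] [0.4035 0.2981 0.0148]
br [0.4052 0.0208 0.012 ] [ 0.4056  0.0194 -0.0007]
tl [0.5376 0.2963 0.012 ] [0.5388 0.2973 0.0021]
tr [0.536  0.0216 0.012 ] [ 0.5377  0.0201 -0.0016]
plug [0.442  0.1761 0.05  ] [0.4421 0.1762 0.0483]
wing [0.5136 0.0846 0.098 ] [0.5135 0.0846 0.099 ]
```

View pics/crop1.png

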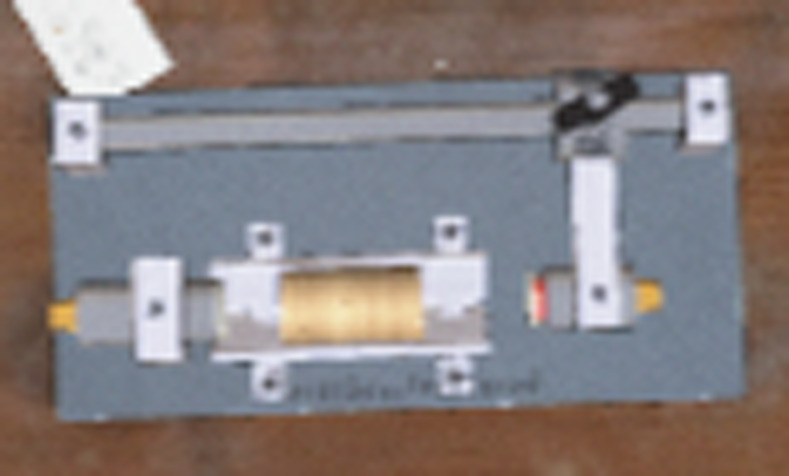

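```bash
cat >> h.py <<'E'
def rel(target):
    """remaining shift in tool axes to world TCP target"""
    s=telemetry.observe(); M=R.from_rotvec(s["tcp_rot"]).as_matrix()
    return M.T@(np.array(target)-s["tool_pos"]), M
E
python3 - <<'E'
from h import *
import pickle
c=pickle.load(open("top.pkl","rb"))
P=lambda x,y,z:px2w(c,228+(x+.5)/6.8-.5,182+(y+.5)/6.8-.5,z)
a=P(77,130,.063);b=P(707,107,.063);d=a-b;print("posts",a,b,"yaw",np.arctan2(-d[0],d[1]))
for n,x,y,z in[("w1",555,122,.098),("w2",638,85,.098),("w",596.5,103.5,.098),("plugL",280,305,.045),("plugR",423,305,.045),("fix",222,310,.043),("sl",530,298,.043),("tip",526,298,.043),("brk",183,308,.06)]:print(n,P(x,y,z).round(4))
print("box",px2w(c,268,135).round(3),px2w(c,330,120).round(3),px2w(c,265,125).round(3),px2w(c,405,70).round(3),px2w(c,320,115).round(3))
e,M=rel([.5136,.0846,.30]);print(e.round(4));print(M.round(4), np.degrees(np.arctan2(M[1,1],M[0,1])))
E
```

```text
posts [0.5130764  0.28247446 0.063     ] [0.51579637 0.03914913 0.063     ] yaw 0.011177885251133043
w1 [0.5075 0.0996 0.098 ]
w2 [0.5207 0.0681 0.098 ]
w [0.5141 0.0838 0.098 ]
plugL [0.4445 0.206  0.045 ]
plugR [0.4431 0.1503 0.045 ]
fix [0.4432 0.2287 0.043 ]
sl [0.445  0.1085 0.043 ]
tip [0.445  0.1101 0.043 ]
brk [0.4433 0.2429 0.06  ]
box [0.62  0.194 0.332] [0.67  0.055 0.253] [0.619 0.196 0.414] [ 0.785 -0.122  0.243] [0.66  0.083 0.331]
[ 0.1041 -0.3559  0.446 ]
[[-1.100e-03  3.698e-01  9.291e-01]
 [-2.000e-03  9.291e-01 -3.698e-01]
 [-1.000e+00 -2.200e-03 -3.000e-04]] 68.2957178040322
```

Request:
carry_out(series=[[0.007, -0.0237, 0.0297, 0], [0.007, -0.0237, 0.0297, 0], [0.007, -0.0237, 0.0297, 0], [0.007, -0.0237, 0.0297, 0], [0.007, -0.0237, 0.0297, 0], [0.007, -0.0237, 0.0297, 0], [0.007, -0.0237, 0.0297, 0], [0.007, -0.0237, 0.0297, 0], [0.007, -0.0237, 0.0297, 0], [0.007, -0.0237, 0.0297, 0]], hand=1, grip_force=30)

```text
t: 0.93
tool_pos: [0.4196, 0.2489, 0.3341]
tcp_rot: [0.297, 1.551, -0.297]
wrist_force: [0.9, 1.3, -0.6]
grip_width: 0.0854
```

Request:
carry_out(series=[[0.007, -0.0237, 0.0297, 0], [0.007, -0.0237, 0.0297, 0], [0.007, -0.0237, 0.0297, 0], [0.007, -0.0237, 0.0297, 0], [0.007, -0.0237, 0.0297, 0], [0, 0, 0, 7], [0, 0, 0, 7], [0, 0, 0, 7], [0, 0, 0, 7], [0, 0, 0, 7]])

```text
t: 1.77
tool_pos: [0.5133, 0.0854, 0.2991]
tcp_rot: [0.776, 1.429, -0.777]
wrist_force: [-0.1, 0.1, 0.5]
grip_width: 0.0854
```

Request:
carry_out(series=[[0, 0, 0, 7], [0, 0, 0, 3.8], [0, 0, 0, 0], [0, 0, 0, 0]])

```text
t: 2.1
tool_pos: [0.5133, 0.0857, 0.2993]
tcp_rot: [0.914, 1.371, -0.914]
wrist_force: [-0.3, -0.7, -0.6]
grip_width: 0.0858
```

```bash
python3 - <<'E'
from h import *
e,M=rel([.5141,.0838,.247]);s=telemetry.observe();print(e.round(4),np.degrees(np.arctan2(M[1,1],M[0,1])),M[:,0],s["tool_pos"],s["wrist_force"],s["joints"])
c=viewer.camera("wrist");cv2.imwrite("pics/w1.png",c["img"]);print(c["fx"],c["cx"],c["cy"],c["world_to_cam"].round(3).tolist())
import pickle;pickle.dump(c,open("w1.pkl","wb"))
E
```

```text
[0.0523 0.     0.002 ] 22.60492464069329 [-7.82949986e-04 -5.29788592e-05 -9.99999692e-01] [0.51333646 0.08566631 0.29932135] [-0.34269207 -0.70218984 -0.60471661] [ 3.04533695e-02  1.14345373e-01  1.94400765e+00 -3.29406649e-05
  1.08402383e+00 -3.64061479e-01]
325.19226210127806 282.7423111823114 204.72252507451552 [[0.923, 0.385, -0.001, -0.507], [-0.371, 0.888, -0.271, 0.121], [-0.103, 0.251, 0.963, -0.246], [0.0, 0.0, 0.0, 1.0]]
```

View pics/w1.png

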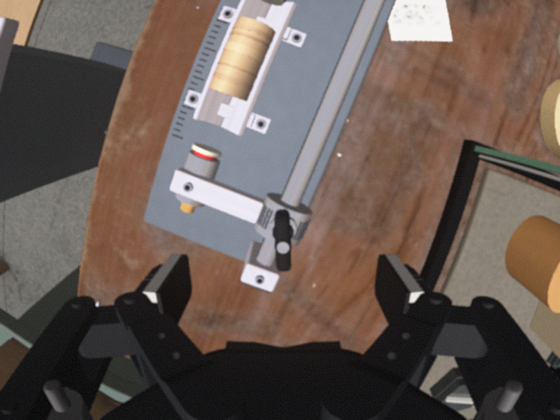

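The wrist view shows the black wing at (283,240), upright in the picture and centred between the fingers (165–395). The plug is at (243,57) and the red-ringed sprung face at (205,152). I'll enlarge this to fix the wing's centre along its length.

```bash
python3 - <<'E'
from h import *
import pickle
c=pickle.load(open("w1.pkl","rb"))
im=cv2.resize(c["img"][190:290,240:340],None,fx=6,fy=6,interpolation=cv2.INTER_CUBIC);im=np.clip(im.astype(float)*1.8+15,0,255).astype(np.uint8);cv2.imwrite("pics/w1c.png",im)
T=c["world_to_cam"]
for y in(.0818,.0838,.0858):
  for k in(-1,0,1):
    th=np.radians(22.5);p=np.array([.5141-np.sin(th)*.017*k,y+np.cos(th)*.017*k,.098,1])
    q=T@p;v=np.array([q[0],-q[1]]);z=-q[2];r=np.hypot(*v);uv=v/r*np.arctan2(r,z)*c["fx"]+[c["cx"],c["cy"]]
    print(y,k,(uv-[240,190])*6)
E
```

```text
0.0818 -1 [240.96578827 495.29807072]
0.0818 0 [240.83904286 337.25858061]
0.0818 1 [240.77979597 167.55422371]
0.0838 -1 [248.75877356 478.73805805]
0.0838 0 [248.90476499 319.38239063]
0.0838 1 [249.09752053 148.4824351 ]
0.0858 -1 [256.61207884 462.02762573]
0.0858 0 [257.02708546 301.3661587 ]
0.0858 1 [257.46595301 129.29106616]
```

View pics/w1c.png

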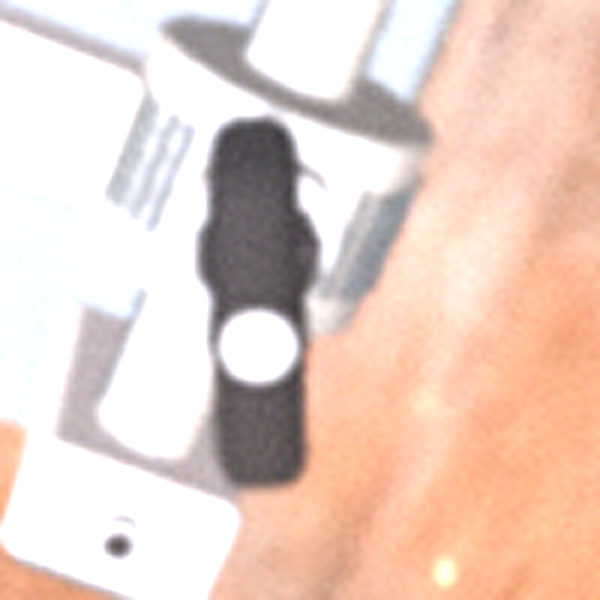

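The crop shows the wing upright, ends at about (252,120) and (260,488) and screw centre at (258,347). The alignment is good to about 1°, and the centre comes out near (0.515, 0.0837), in agreement with the top view. Next I descend and grip.

Request:
carry_out(series=[[0, 0.0006, 0.0024, 0], [0.02, 0, 0, 0], [0.018, 0, 0, 0], [0.0105, 0, 0, 0], [0.005, 0, 0, 0], [0, 0, 0, 0]])

```text
t: 2.65
tool_pos: [0.5143, 0.0836, 0.2447]
tcp_rot: [0.914, 1.373, -0.917]
wrist_force: [-1.0, -0.3, -0.1]
grip_width: 0.0853
```

Request:
carry_out(series=[[0, 0, 0, 0], [0, 0, 0, 0], [0, 0, 0, 0], [0, 0, 0, 0], [0, 0, 0, 0], [0, 0, 0, 0], [0, 0, 0, 0], [0, 0, 0, 0]], hand=-1, grip_force=30)

```text
t: 3.32
tool_pos: [0.5145, 0.0835, 0.2466]
tcp_rot: [0.912, 1.372, -0.916]
wrist_force: [-3.3, -2.0, 5.9]
grip_width: 0.0086
```

Request:
carry_out(series=[[0, 0, 0, -6], [0, 0, 0, -6], [0, 0, 0, -6], [0, 0, 0, 0]])

```text
t: 3.65
tool_pos: [0.5143, 0.0833, 0.2465]
tcp_rot: [0.669, 1.467, -0.674]
wrist_force: [-4.6, -2.8, 4.7]
grip_width: 0.0086
```

Lateral forces stay small, so the turn is well centred.

Request:
carry_out(series=[[0, 0, 0, -6], [0, 0, 0, -6], [0, 0, 0, -6], [0, 0, 0, -6], [0, 0, 0, -6], [0, 0, 0, -6], [0, 0, 0, -6], [0, 0, 0, -3], [0, 0, 0, 0], [0, 0, 0, 0]])

```text
t: 4.48
tool_pos: [0.514, 0.0834, 0.2464]
tcp_rot: [0.06, 1.575, -0.062]
wrist_force: [-4.0, -1.4, 5.8]
grip_width: 0.0086
```

```bash
python3 - <<'E'
from h import *
e,M=rel([.5141,.0838,.247]);s=telemetry.observe();print(np.degrees(np.arctan2(M[1,1],M[0,1])),M.round(3),s["tool_pos"],s["wrist_force"],s["ft_torque"],s["joints"])
E
```

```text
85.52772392050034 [[-0.005  0.078  0.997]
 [-0.001  0.997 -0.078]
 [-1.    -0.002 -0.005]] [0.51401394 0.08335223 0.24643275] [-3.96308374 -1.41564033  5.76577028] [-0.31931442  0.85415573  0.01726421] [ 2.61995223e-02  1.96047212e-01  1.96792206e+00 -1.29988143e-03
  9.82346920e-01 -1.46581319e+00]
```

Request:
carry_out(series=[[0, 0.002, -0.0002, 0], [0, 0.004, -0.00036, 0], [0, 0.004, -0.00036, 0], [0, 0.004, -0.00036, 0], [0, 0.004, -0.00036, 0], [0, 0.004, -0.00036, 0], [0, 0.004, -0.00036, 0], [0, 0.004, -0.00036, 0], [0, 0.002, -0.0002, 0], [0, 0.002, -0.0002, 0]])

```text
t: 5.32
tool_pos: [0.5136, 0.1177, 0.2464]
tcp_rot: [0.06, 1.574, -0.062]
wrist_force: [-4.2, -3.1, 6.0]
grip_width: 0.0086
```

Request:
carry_out(series=[[0, 0.002, -0.0002, 0], [0, 0.002, -0.0002, 0], [0, 0.002, -0.0002, 0], [0, 0.002, -0.0002, 0], [0, 0.002, -0.0002, 0], [0, 0.002, -0.0002, 0], [0, 0.002, -0.0002, 0], [0, 0.002, -0.0002, 0]])

```text
t: 5.98
tool_pos: [0.5134, 0.1334, 0.2464]
tcp_rot: [0.059, 1.574, -0.063]
wrist_force: [-4.9, -2.3, 4.4]
grip_width: 0.0084
```

```bash
python3 - <<'E'
from h import *
e,M=rel([.5141,.0838,.247]);s=telemetry.observe();print(np.degrees(np.arctan2(M[1,1],M[0,1])),s["tool_pos"],s["wrist_force"])
c=viewer.camera("top");im=cv2.resize(c["img"][182:252,228:344],None,fx=6.8,fy=6.8,interpolation=cv2.INTER_CUBIC)
cv2.imwrite("pics/crop2.png",im)
E
```

```text
85.53489631953441 [0.51337025 0.1334256  0.24643059] [-4.86357245 -2.27023532  4.38788945]
```

View pics/crop2.png

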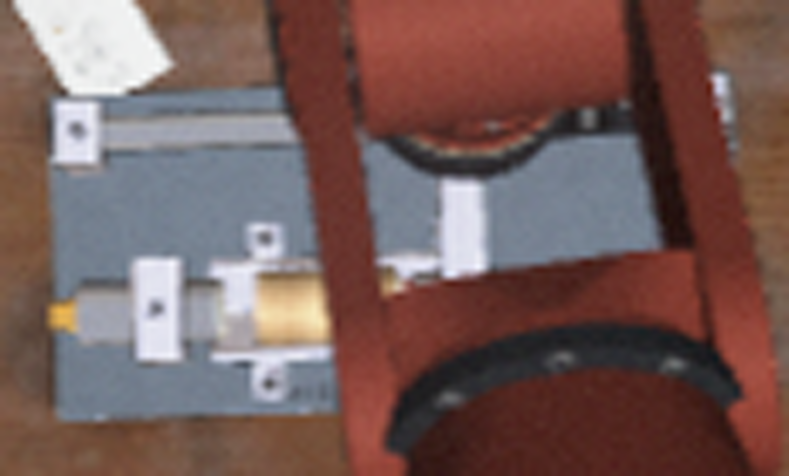

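The plug is moving: its left end is now at px (255,310) in the crop, about 12 mm short of the fixed face (222). I approach carefully.

Request:
carry_out(series=[[0, 0.0015, -0.00013, 0], [0, 0.0015, -0.00013, 0], [0, 0.0015, -0.00013, 0], [0, 0.0015, -0.00013, 0], [0, 0.001, -0.0001, 0], [0, 0.001, -0.0001, 0], [0, 0.0005, 0, 0]])

```text
t: 6.62
tool_pos: [0.5133, 0.1421, 0.2465]
tcp_rot: [0.06, 1.574, -0.063]
wrist_force: [-3.9, -2.8, 6.8]
grip_width: 0.0083
```

Request:
carry_out(series=[[0, 0.0005, 0, 0], [0, 0.0005, -0.0001, 0], [0, 0.0005, 0, 0]])

```text
t: 6.87
tool_pos: [0.5133, 0.1434, 0.2464]
tcp_rot: [0.06, 1.574, -0.063]
wrist_force: [-4.8, -2.2, 6.9]
grip_width: 0.0084
```

Request:
carry_out(series=[[0, 0.0005, 0, 0], [0, 0.0005, -0.0001, 0]])

```text
t: 7.03
tool_pos: [0.5133, 0.1444, 0.2465]
tcp_rot: [0.06, 1.574, -0.063]
wrist_force: [-4.3, -3.1, 5.9]
grip_width: 0.008
```

Request:
carry_out(series=[[0, 0.0004, 0, 0], [0, 0.0004, 0, 0]])

```text
t: 7.2
tool_pos: [0.5133, 0.1452, 0.2464]
tcp_rot: [0.06, 1.574, -0.063]
wrist_force: [-4.7, -1.7, 5.5]
grip_width: 0.0083
```

Request:
carry_out(series=[[0, 0.0004, 0, 0], [0, 0.0004, -0.0001, 0]])

```text
t: 7.37
tool_pos: [0.5133, 0.146, 0.2465]
tcp_rot: [0.06, 1.574, -0.063]
wrist_force: [-5.4, -3.6, 5.8]
grip_width: 0.0083
```

Request:
carry_out(series=[[0, 0.0004, 0, 0], [0, 0.0003, 0, 0]])

```text
t: 7.53
tool_pos: [0.5133, 0.1464, 0.2464]
tcp_rot: [0.058, 1.574, -0.064]
wrist_force: [-4.1, -5.5, 6.6]
grip_width: 0.0085
```

Force is rising, so contact has begun. I'll hold and sample.

Request:
carry_out(series=[[0, 0, 0, 0]])

```text
t: 7.62
tool_pos: [0.5133, 0.1464, 0.2464]
tcp_rot: [0.058, 1.574, -0.064]
wrist_force: [-5.8, -5.0, 6.6]
grip_width: 0.0085
```

Request:
carry_out(series=[[0, 0, 0, 0]])

```text
t: 7.7
tool_pos: [0.5133, 0.1464, 0.2464]
tcp_rot: [0.059, 1.574, -0.064]
wrist_force: [-4.9, -4.1, 5.5]
grip_width: 0.0082
```

Request:
carry_out(series=[[0, 0.0003, 0, 0], [0, 0, 0, 0]])

```text
t: 7.87
tool_pos: [0.5134, 0.1466, 0.2464]
tcp_rot: [0.058, 1.574, -0.064]
wrist_force: [-5.7, -4.6, 6.6]
grip_width: 0.0082
```

Request:
carry_out(series=[[0, 0, 0, 0]])

```text
t: 7.95
tool_pos: [0.5134, 0.1466, 0.2464]
tcp_rot: [0.058, 1.575, -0.064]
wrist_force: [-4.9, -4.3, 6.4]
grip_width: 0.0087
```

Request:
carry_out(series=[[0, 0.0003, 0, 0], [0, 0, 0, 0]])

```text
t: 8.12
tool_pos: [0.5134, 0.1467, 0.2464]
tcp_rot: [0.058, 1.575, -0.064]
wrist_force: [-4.7, -5.4, 6.9]
grip_width: 0.0086
```

Request:
carry_out(series=[[0, 0.0003, 0, 0], [0, 0, 0, 0]])

```text
t: 8.28
tool_pos: [0.5134, 0.1469, 0.2464]
tcp_rot: [0.058, 1.575, -0.064]
wrist_force: [-4.8, -6.8, 6.5]
grip_width: 0.0084
```

Request:
carry_out(series=[[0, 0, 0, 0]])

```text
t: 8.37
tool_pos: [0.5134, 0.1469, 0.2464]
tcp_rot: [0.058, 1.575, -0.064]
wrist_force: [-5.5, -6.1, 7.5]
grip_width: 0.0086
```

Request:
carry_out(series=[[0, 0.0003, 0, 0], [0, 0, 0, 0]])

```text
t: 8.53
tool_pos: [0.5134, 0.1471, 0.2464]
tcp_rot: [0.057, 1.575, -0.065]
wrist_force: [-4.7, -6.6, 7.5]
grip_width: 0.0086
```

Request:
carry_out(series=[[0, 0, 0, 0]])

```text
t: 8.62
tool_pos: [0.5134, 0.1471, 0.2464]
tcp_rot: [0.057, 1.575, -0.064]
wrist_force: [-5.6, -6.2, 6.0]
grip_width: 0.0087
```

Request:
carry_out(series=[[0, 0.0003, 0, 0], [0, 0.0003, 0, 0], [0, 0, 0, 0]])

```text
t: 8.87
tool_pos: [0.5134, 0.1475, 0.2464]
tcp_rot: [0.057, 1.575, -0.065]
wrist_force: [-6.0, -7.7, 6.4]
grip_width: 0.0082
```

Request:
carry_out(series=[[0, 0, 0, 0]])

```text
t: 8.95
tool_pos: [0.5134, 0.1475, 0.2464]
tcp_rot: [0.057, 1.575, -0.065]
wrist_force: [-5.6, -7.6, 6.8]
grip_width: 0.0087
```

Request:
carry_out(series=[[0, 0.0003, 0, 0], [0, 0, 0, 0]])

```text
t: 9.12
tool_pos: [0.5135, 0.1477, 0.2464]
tcp_rot: [0.056, 1.575, -0.065]
wrist_force: [-5.0, -8.3, 7.7]
grip_width: 0.0085
```

Request:
carry_out(series=[[0, 0, 0, 0]])

```text
t: 9.2
tool_pos: [0.5135, 0.1477, 0.2464]
tcp_rot: [0.056, 1.575, -0.065]
wrist_force: [-4.9, -8.3, 7.2]
grip_width: 0.0082
```

```bash
python3 - <<'E'
from h import *
s=telemetry.observe();M=R.from_rotvec(s["tcp_rot"]).as_matrix();print(np.degrees(np.arctan2(M[1,1],M[0,1])),s["tool_pos"],M[:,0],s["tool_pos"]+.155*M[:,0],s["wrist_force"],s["ft_torque"])
c=viewer.camera("top");im=cv2.resize(c["img"][182:252,228:344],None,fx=6.8,fy=6.8,interpolation=cv2.INTER_CUBIC)
cv2.imwrite("pics/crop3.png",im)
E
```

```text
85.57305362953632 [0.51348039 0.1476867  0.2464462 ] [-0.00523196 -0.00540043 -0.99997173] [0.51266944 0.14684963 0.09145058] [-4.9119041  -8.26355334  7.22509772] [-1.22407307  0.88865652 -0.00148974]
```

View pics/crop3.png

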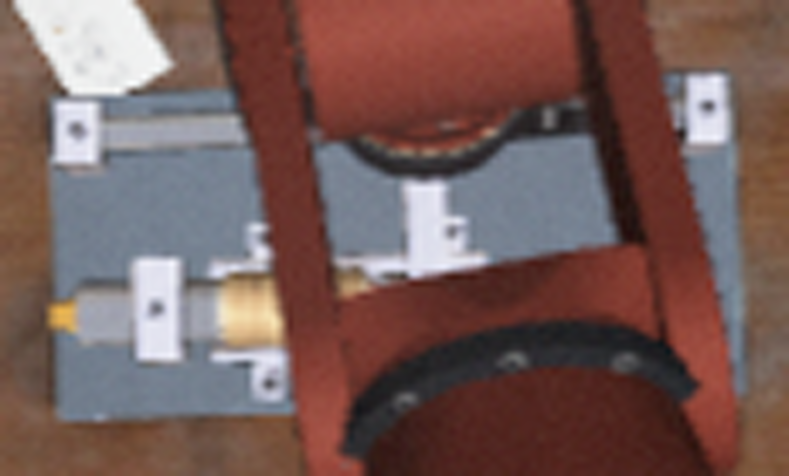

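The plug's left end has closed onto the fixed face at px (220,310). Wrist force in y is about -8.3 N against about -2.7 N while sliding freely, so contact is about 5.6 N. I'll add a little, then tighten while watching the force.

Request:
carry_out(series=[[0, 0.0003, 0, 0], [0, 0.0002, 0, 0], [0, 0, 0, 0]])

```text
t: 9.5
tool_pos: [0.5135, 0.148, 0.2464]
tcp_rot: [0.056, 1.575, -0.066]
wrist_force: [-4.2, -9.3, 7.3]
grip_width: 0.0085
```

Request:
carry_out(series=[[0, 0, 0, 0]])

```text
t: 9.58
tool_pos: [0.5135, 0.148, 0.2464]
tcp_rot: [0.056, 1.575, -0.065]
wrist_force: [-4.7, -8.5, 7.1]
grip_width: 0.0085
```

Request:
carry_out(series=[[0, 0, 0, 5], [0, 0, 0, 5], [0, 0, 0, 0]])

```text
t: 9.83
tool_pos: [0.5135, 0.1482, 0.2464]
tcp_rot: [0.195, 1.566, -0.205]
wrist_force: [-5.8, -8.5, 7.0]
grip_width: 0.0084
```

Request:
carry_out(series=[[0, 0, 0, 0]])

```text
t: 9.92
tool_pos: [0.5135, 0.1482, 0.2464]
tcp_rot: [0.193, 1.566, -0.203]
wrist_force: [-4.9, -9.0, 7.8]
grip_width: 0.0085
```

Request:
carry_out(series=[[0, 0, 0, 6], [0, 0, 0, 6], [0, 0, 0, 6], [0, 0, 0, 0]])

```text
t: 10.25
tool_pos: [0.5136, 0.1484, 0.2464]
tcp_rot: [0.442, 1.528, -0.451]
wrist_force: [-4.8, -6.7, 7.0]
grip_width: 0.0084
```

Request:
carry_out(series=[[0, 0, 0, 6], [0, 0, 0, 6], [0, 0, 0, 6], [0, 0, 0, 6], [0, 0, 0, 0]])

```text
t: 10.67
tool_pos: [0.5138, 0.1488, 0.2466]
tcp_rot: [0.766, 1.431, -0.774]
wrist_force: [-4.1, -4.9, 6.8]
grip_width: 0.0081
```

Request:
carry_out(series=[[0, 0, 0, 6], [0, 0, 0, 5], [0, 0, 0, 0], [0, 0, 0, 0]])

```text
t: 11.0
tool_pos: [0.5139, 0.1488, 0.2467]
tcp_rot: [0.91, 1.371, -0.918]
wrist_force: [-4.5, -5.0, 5.8]
grip_width: 0.0087
```

```bash
python3 - <<'E'
from h import *
s=telemetry.observe();M=R.from_rotvec(s["tcp_rot"]).as_matrix();print(np.degrees(np.arctan2(M[1,1],M[0,1])),s["tool_pos"],M[:,0],s["tool_pos"]+.155*M[:,0],s["wrist_force"],s["ft_torque"])
E
```

```text
22.585129008868176 [0.51391215 0.14883845 0.24665598] [-0.00314898 -0.00367957 -0.99998827] [0.51342406 0.14826812 0.0916578 ] [-4.47255208 -5.04942754  5.84455682] [-0.7409019   0.58197308  0.13759228]
```

The screw is back at its starting angle. The force fell during the turn because of about 1 mm of eccentricity, so I'll release, look, and check where the collar ended up.

Request:
carry_out(series=[[0, 0, 0, 0], [0, 0, 0, 0], [0, 0, 0, 0], [0, 0, 0, 0], [0, 0, 0, 0], [0, 0, 0, 0]], hand=1)

```text
t: 11.5
tool_pos: [0.5145, 0.1499, 0.2461]
tcp_rot: [0.915, 1.37, -0.915]
wrist_force: [0.3, -0.1, 0.3]
grip_width: 0.0797
```

Request:
carry_out(series=[[-0.02, 0, 0, 0], [-0.02, 0, 0, 0], [-0.0125, 0, 0, 0], [0, 0, 0, 0], [0, 0, 0, 0]])

```text
t: 11.92
tool_pos: [0.5149, 0.1499, 0.2995]
tcp_rot: [0.916, 1.368, -0.914]
wrist_force: [0.6, -0.2, 0.4]
grip_width: 0.0852
```

```bash
python3 - <<'E'
from h import *
import pickle
s=telemetry.observe();M=R.from_rotvec(s["tcp_rot"]).as_matrix();print(np.degrees(np.arctan2(M[1,1],M[0,1])),s["tool_pos"],M[:,0],s["wrist_force"],s["ft_torque"])
c=viewer.camera("wrist");pickle.dump(c,open("w2.pkl","wb"))
a=pickle.load(open("w1.pkl","rb"))
g=lambda im,x,y,w,h,f:np.clip(cv2.resize(im[y:y+h,x:x+w],None,fx=f,fy=f,interpolation=cv2.INTER_CUBIC).astype(float)*1.2,0,255).astype(np.uint8)
cv2.imwrite("pics/w2c.png",np.hstack([g(a["img"],160,120,80,120,5),g(c["img"],160,120,80,120,5)]) if 0 else g(c["img"],160,110,160,120,5))
E
```

```text
22.50056566991092 [0.51491568 0.14991772 0.2995368 ] [ 2.31451918e-03  3.66773632e-04 -9.99997254e-01] [ 0.58491222 -0.15656099  0.42329267] [-0.00156726  0.0320674  -0.01382859]
```

View pics/w2c.png

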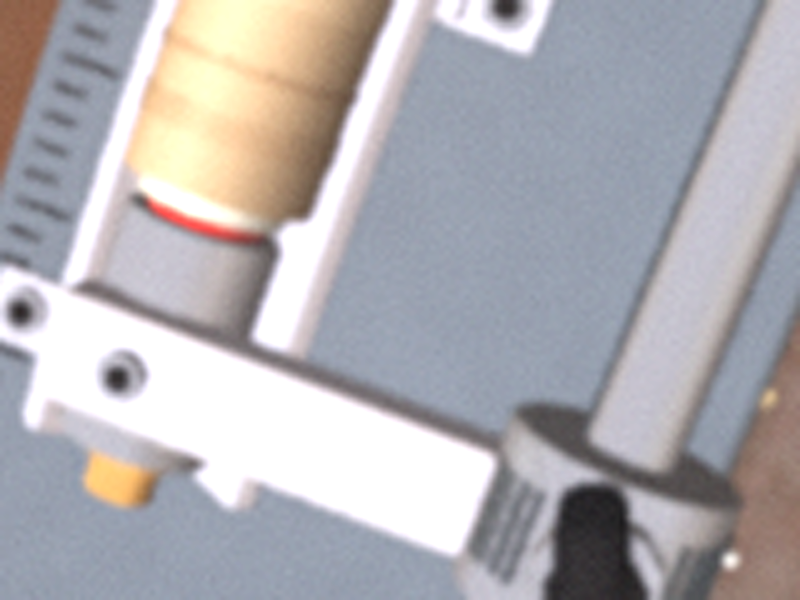

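The plug sits on the sprung face, with the red ring at crop px (205,225), and the wing is back near its starting angle. The first wrist picture shows the carriage from nearly the same viewpoint, so I can compare how far the face is pressed in.

```bash
python3 - <<'E'
from h import *
import pickle
a=pickle.load(open("w1.pkl","rb"))["img"];c=pickle.load(open("w2.pkl","rb"))["img"]
g=lambda im,x,y:cv2.resize(im[y:y+60,x:x+40],None,fx=10,fy=10,interpolation=cv2.INTER_CUBIC)
# align on the arm's screw region
t=a[175:225,165:265].copy();r=cv2.matchTemplate(c,t,cv2.TM_CCOEFF_NORMED);_,m,_,l=cv2.minMaxLoc(r);print(m,l)
dx,dy=l[0]-165,l[1]-175
cv2.imwrite("pics/cmp.png",np.hstack([g(a,178,138),g(c,178+dx,138+dy)]))
E
```

```text
0.9464071989059448 (161, 173)
```

View pics/cmp.png

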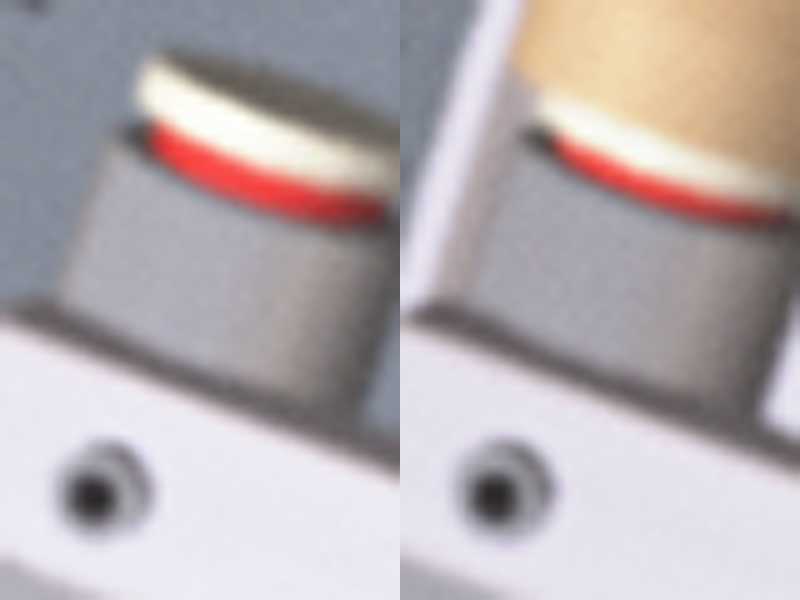

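The comparison shows the unpressed red band about 35 px (10x) high on the left and about 20 px on the right, so the face is in by roughly 1 mm. I'll put a number on that at subpixel level.

```bash
python3 - <<'E'
from h import *
import pickle
a=pickle.load(open("w1.pkl","rb"));c=pickle.load(open("w2.pkl","rb"))
def red(im,x,y):
    p=im[y:y+60,x:x+40].astype(float); r=p[:,:,2]-(p[:,:,1]+p[:,:,0])/2
    r=np.clip(r-25,0,None); r[:8]=0; r[26:]=0
    return r
def satmask(im,x,y):
    p=cv2.cvtColor(im[y:y+60,x:x+40],cv2.COLOR_BGR2HSV); return p
A=red(a["img"],178,138);C=red(c["img"],174,136)
# restrict C to strong red (tan excluded): hue based
for n,M,im,x,y in(("A",A,a,178,138),("C",C,c,174,136)):
    p=im["img"][y:y+60,x:x+40].astype(float)
    f=np.clip((p[:,:,2]-p[:,:,1])/155,0,1); f[(p[:,:,1]-p[:,:,0])>25]=0   # tan/white have G>B
    f[:8]=0;f[26:]=0; print(n,f[:,16:36].sum(0).round(2), "tot",f[:,18:36].sum().round(2))
def proj(c,p):
    q=c["world_to_cam"]@np.append(p,1);v=np.array([q[0],-q[1]]);r=np.hypot(*v);return v/r*np.arctan2(r,-q[2])*c["fx"]+[c["cx"],c["cy"]]
# px per mm along rod, at top of the face rim (z~.047)
for cc,y in((a,.109),(c,.1735)):
    p=np.array([.444,y,.047]);print(proj(cc,p),proj(cc,p+[0,.001,0])-proj(cc,p),proj(cc,p+[.001,0,0])-proj(cc,p))
E
```

```text
A [3.78 4.06 4.19 4.18 4.32 4.27 4.28 4.17 4.15 4.21 4.1  4.2  4.19 4.14
 3.97 3.69 3.35 3.15 2.72 2.36] tot 69.65
C [2.13 2.57 2.78 2.92 3.01 2.83 2.78 2.65 2.75 2.75 2.78 2.73 2.63 2.59
 2.51 2.28 2.13 1.97 1.75 1.42] tot 45.26
[202.83434444 146.88310474] [ 0.48215659 -1.32731691] [1.29363906 0.50921926]
[199.70581245 145.66211844] [ 0.4767456  -1.32784075] [1.29052351 0.50359251]
```

```bash
python3 - <<'E'
from h import *
import pickle
for n in("w1","w2"):
    im=pickle.load(open(n+".pkl","rb"))["img"]; m=(im.max(2)<70).astype(np.uint8); m[:200]=0;m[275:]=0;m[:,:255]=0;m[:,310:]=0
    k,l,st,ce=cv2.connectedComponentsWithStats(m); i=1+st[1:,4].argmax(); pts=np.argwhere(l==i)[:,::-1].astype(np.float32)
    print(n,st[i],ce[i],cv2.fitLine(pts,cv2.DIST_L2,0,.01,.01).ravel())
im=cv2.resize(pickle.load(open("w2.pkl","rb"))["img"][110:290,180:340],None,fx=3.3,fy=3.3,interpolation=cv2.INTER_CUBIC);cv2.imwrite("pics/wing2.png",im)
E
```

```text
w1 [273 210  20  38 496] [282.4516129 227.1875   ] [8.805629e-02 9.961155e-01 2.824516e+02 2.271875e+02]
w2 [269 207  20  62 766] [278.53655352 235.55613577] [1.0347257e-02 9.9994648e-01 2.7853656e+02 2.3555614e+02]
```

View pics/wing2.png

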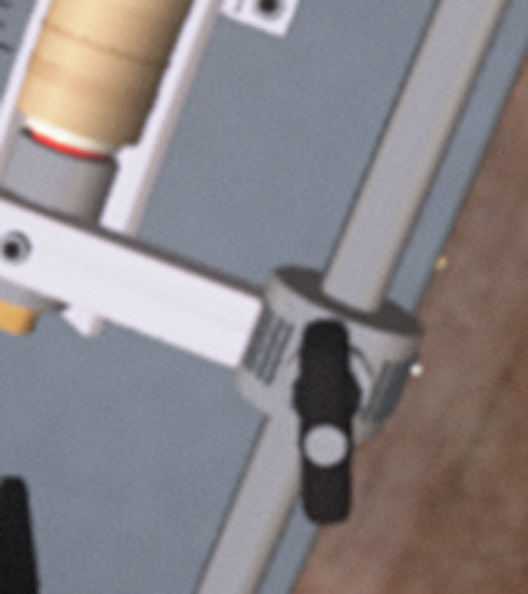

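The wing stands upright in the picture (325,325 to 327,520), the same angle as in the first wrist picture. It is tight again, with nothing touching it. I hand in.

```bash
python3 -c "
from h import *
print(bot.job_done(),telemetry.observe()['t'])"
```

```text
the job is handed in; nothing more can be done
the job is handed in; nothing more can be done
```

I set up the plug and handed the job in; no verdict came back. I loosened the wing screw by about 1.1 rad with the collar in place and slid the collar about 63 mm. That pushed the plug against the fixed transducer. I then turned the screw back to its starting angle while keeping the pressure on, released it and backed off upward.

**Clamping force:** at the loaded hold, before tightening, wrist force less sliding friction gave about 6 N. After release, the red band beside the sprung face showed it pressed in by about 0.95 mm, which is about 6.8 N. Both are inside the 4.8 to 9.4 N window.

**Screw and surroundings:** the wing matches its as-found angle in the last wrist picture, and nothing touches it. I did not measure the bystanders again, but the arm was never near them.

**One disagreement:** during tightening the wrist force in y fell from about 9 to 5 N. The grip was about 1 mm off the screw's axis, which let the arm relax. The press-in reading suggests the collar did not slide back noticeably. That reading is good to roughly 0.2 mm, or about 1 N.

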